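# Load the long power resistor into the sprung test stand

## Robot

A 6-joint arm with a two-finger parallel gripper is mounted at the origin on the work surface. World frame = base frame: x ahead of the robot, y to its left, z up, the work surface at z = 0. Lengths are in m, angles in rad, forces in N, time in s.
With the tool pointing down it reaches from about 0.35 to 0.875 m from the base axis. Payload 15.5 kg.
Tool frame: the origin (TCP) lies at the very end of the fingers, on their centre line; the grasp point (between the pads) lies 19 mm behind it; z points along the fingers, y is the line along which they close (so a half turn about z gives the same grasp; the last joint's range is limited). The gripper opens to 85 mm and grips with 20 to 120 N. Pads are 22 mm wide; open, the fingers measure 114 mm over their backs; the gripper's body (76 mm by 85 mm) begins 54 mm behind the grasp point. The pads swing forward as they close: fully open they stand 13 mm farther back than shut.
Start: joints at [-1.349, 0.494, 1.345, -0, 1.302, -0.096], TCP at [0.195, -0.594, 0.231] pointing down, gripper open.
Joint ranges: [-2.91, 2.91], [-0.82, 2.16], [0.22, 2.67], [-1.22, 4.37], [0.12, 2.79], [-3.08, 3.08]. Speed limits (rad/s): [1.89, 1.89, 2.57, 3.01, 3.01, 3.01].

## Interface

Orientations are given as a rotation vector (axis times angle).
In Python, from rig import manip, imaging, hand_in gives the robot as it stands.
- The arm moves only by the shell command python3 -m handwheel 'ROWS' [OPENING] [FORCE]. ROWS is JSON, a list that holds one entry, the list of rows, each a list of 6 numbers: the shift along the tool's x, y, z in m, then the turn, a rotation vector about the tool's x, y, z in rad. A call has 1 to 10 rows; each row is the pose to reach, as a shift and turn from the pose commanded when the call began, along the tool's axes at that moment; what a row does not reach only later rows make up. A row lasts 1/10 s, in which the tool goes at most 50 mm and 8.59 degrees, less where a joint would pass 70% of its speed; a pose out of reach is approached as far as the arm can. A call with a gripper value outside its range is refused whole. OPENING is the gripper command: -1 is shut, 1 is fully open, values between are in proportion, set as the call begins (- or left out, the last holds). The fingers move at their own pace and stop on an object; FORCE is the grip in N (left out, the last holds). Time passes only in rows, so rows that repeat a pose let the fingers close. It gives the time, the measured TCP pose, the force, the opening and the grip force at its end, in the units of the state.
- manip.observe(): the state, without advancing time (a new reading comes with each control period).
- imaging.grab_frame(name): name is "scene" or "top"; returns a dict with "image" (420x560x3 uint8, red, green, blue), "fovy" (degrees; the focal length in pixels is half the picture's height over the tangent of half this angle, whatever the lens; pixels are square), "cx", "cy" (the principal point, pixels), "eye" and "orientation" of the camera in the world. Camera axes: x right, y down, z forward; pixel columns grow to the right and rows downward; lengths in m; the calibration is good to about 2 mm. A picture is of the moment at which its call begins. There is no depth.
- hand_in(): hands the job in; it is judged then, once.
The state is a dict: "clock": time; "qpos": joint angles; "dq": joint speeds; "tau": joint torques, N m; "tool_pos": TCP position; "orientation": TCP orientation; "wrist_force": force on the tool from outside, world axes, zero at the start; "torque": the same for the moment, N m; "opening": finger opening in m; "finger_force": force on a finger pad.
Only numpy, scipy, OpenCV 4.12 (cv2) and the standard library are available. Lean on these libraries where they do the work, as an engineer would, in place of code of your own. Each camera call takes 0.05 s, during which the arm holds its last target. There are 200 camera calls.

## Task

Take the longer of the two tubular resistors out of its cradle without letting it roll or fall, push the sprung contact of the sloping load stand back with one end of it, and lower it in between the contact and the fixed stop, so that the spring holds it. Press it down until it lies fully in both saddles, let go, and leave the shorter tube lying in its cradle.

Things in the scene. Friction and masses are not known exactly. Their poses are not given: they have to be found in the camera images.
- long_center (a point): centre of the longer tubular resistor: plain grey-brown enamelled rigid tube with a steel band at each end, 140 mm long, 28 mm in diameter, about 0.2 kg; x runs along the tube; the ends are alike. It lies loose in shallow V saddles of the cradle
- short_center (a point): centre of the shorter tubular resistor, the spare: same look, 110 mm long, 28 mm in diameter; x along the tube
- cradle: fixed plywood board 130 (x) by 190 (y) by 12 mm with two V places for tubes along its x, at y = +50 and -50 mm; either may hold the long tube. Origin on the bench under its centre; a tube's axis lies 55 mm above the bench, 43 mm above the board. Each place has two black saddles 30 mm wide, 12 mm long, at x = +36 and -36 mm, reaching up to about 6 mm below the tube's axis; the 60 mm between them are free for fingers
- seat (a point): where the long tube's centre lies when fitted in the load stand (fixed; 95 mm above the bench). Frame of the sloping bed: x along the tube's place, rising at 20 degrees (0.35 rad) towards the sprung contact; y level, across; z square to the bed, up. V saddles 10 mm long, 30 mm wide, reaching to 6 mm below the axis, at x = +42 and -42 mm; bed plate 80 mm wide, 42 mm below the axis
- stop (a point): middle of the top edge of the fixed brass stop's face at the stand's low end, which the tube's end rests against: at x = -70, y = 0, z = +2 mm of the seat's frame (same axes). Plate 7 mm thick, 36 mm wide. At the other end a spring housing, 36 mm wide, from the seat's x = +96 to +130 mm, rises 16 mm above the axis
- contact (a joint): travel (m) of the sprung brass contact plate at the high end, along the seat's +x: 0 untouched, 0.020 fully back. The spring resists with 6 N at 0 plus 0.75 N per mm (12 N at 8 mm, 15 N at 12 mm). With the long tube fitted and against the stop it reads 0.008; it must go farther for the tube to pass the stop. Friction on the plate can leave that end hanging above its saddle until pressed down (about 5 to 12 N)
- contact_face (a point): point on the contact plate's face that meets the tube, moving with the plate: at the seat's x = +62 mm when untouched, y = 0, z = +12 mm. The plate is flat, 36 mm wide, 6 mm thick, from 10 mm below to 34 mm above the seat's axis, so a tube held 20 to 25 mm above its seat can push it
Not all that is in view belongs to the job. What is shaped like the part that bears long_center but yellow is not meant. What is shaped like the cradle but pink is not meant.

How it is judged:
By the outcome, as a careful person would: the job done as asked, in the order asked, and still so for the second after the job is handed in, with the robot touching nothing.
It also fails if it takes over 48 s, if anything falls off the work surface, if the arm or the gripper's body presses on something with over 40 N, if the wrist force passes 120 N, or if a joint passes its speed limit or range.

## Working session

There is one attempt and no reset: what is moved stays moved. The work goes in short steps, Python scripts to look and compute and a shell command to move; the robot and the scene stay as the last step left them, time stands still between calls to the robot, and variables do not carry over. Pictures are saved under pics/ and viewed, at most 10 in all, crops included, and the job is handed in when it is done.

```bash
ls; mkdir -p pics
python3 - <<'E'
from rig import manip, imaging
import cv2
print(manip.observe())
for n in("scene","top"):
    f=imaging.grab_frame(n); print(n,{k:v for k,v in f.items() if k!="image"})
    cv2.imwrite(f"pics/{n}0.png",f["image"][:,:,::-1])
E
```

```text
pics
{'clock': 0.0, 'qpos': array([-1.34947625e+00,  4.94193805e-01,  1.34614741e+00, -1.27978555e-05,
        1.30250016e+00, -9.54890641e-02]), 'dq': array([ 0.00127464,  0.00048349, -0.00048428, -0.00069334,  0.00021858,
        0.00104026]), 'tau': array([ 6.29893431e-03, -8.82155871e+01, -3.83877611e+01,  4.54804167e-04,
        9.89574735e-03,  9.35709750e-06]), 'tool_pos': array([ 0.19463415, -0.59353245,  0.23068814]), 'orientation': array([-3.10102984e+00, -4.95372910e-01,  1.42611768e-04]), 'wrist_force': array([0.21121753, 0.2153164 , 0.69786528]), 'torque': array([-0.02441493,  0.01164721,  0.05634273]), 'finger_force': 0.0, 'opening': 0.08522026231860191}
scene {'fovy': 53.590562330849906, 'cx': 288.3640291931362, 'cy': 204.2799905805704, 'eye': array([1.21687765, 0.3664222 , 0.76494793]), 'orientation': array([-1.37705347, -2.03023021,  1.01350434])}
top {'fovy': 48.31892809877558, 'cx': 278.50274088286426, 'cy': 207.17221120013463, 'eye': array([0.18925832, 0.02701032, 1.09936197]), 'orientation': array([-2.04272686,  2.15259289, -0.25256525])}
```

View pics/scene0.png

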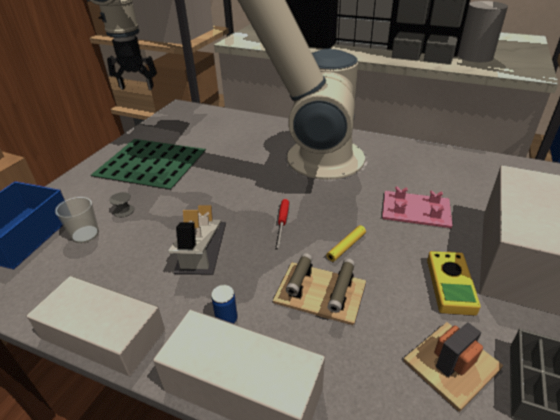

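View pics/top0.png

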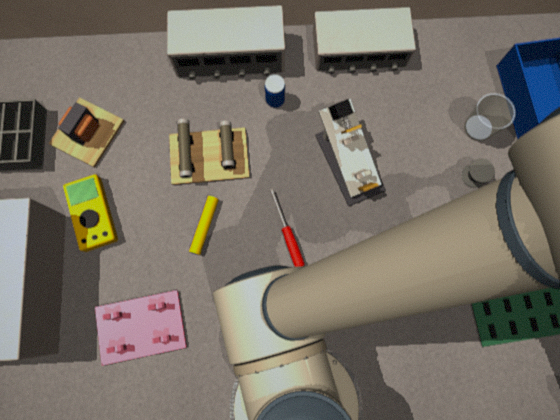

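The top picture shows the wooden cradle at about (208,155) with two tubes: the left one at (184,148), about 57 px long, and the right one at (227,145), about 45 px. The left one looks like the long tube. The yellow tube (204,225) and the pink board (141,327) are decoys. The stand has its housing at (342,108) and its brass stop at (370,187). I'll confirm in one enlarged crop.

Run:
```python
import cv2,numpy as np
t=cv2.imread("pics/top0.png"); s=cv2.imread("pics/scene0.png")
a=cv2.resize(t[85:210,160:400],None,fx=3.33,fy=3.33,interpolation=cv2.INTER_CUBIC)
cv2.imwrite("pics/ctop.png",a[:600,:800])
b=cv2.resize(s[195:325,165:375],None,fx=3.8,fy=3.8,interpolation=cv2.INTER_CUBIC)
cv2.imwrite("pics/cscene.png",b[:600,:800])
```

```text
(no output)
```

View pics/ctop.png

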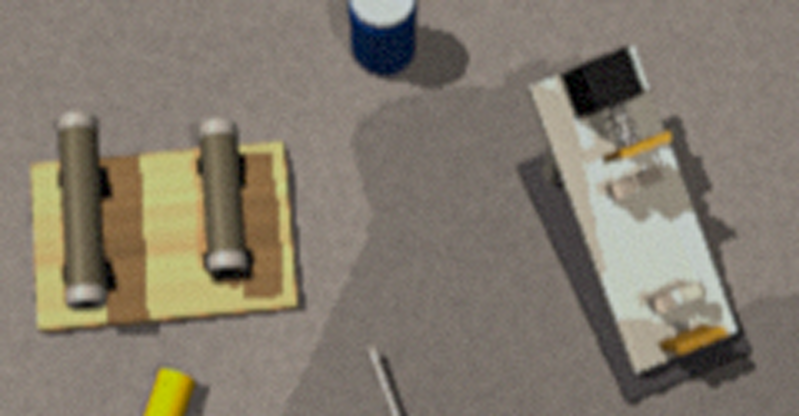

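View pics/cscene.png

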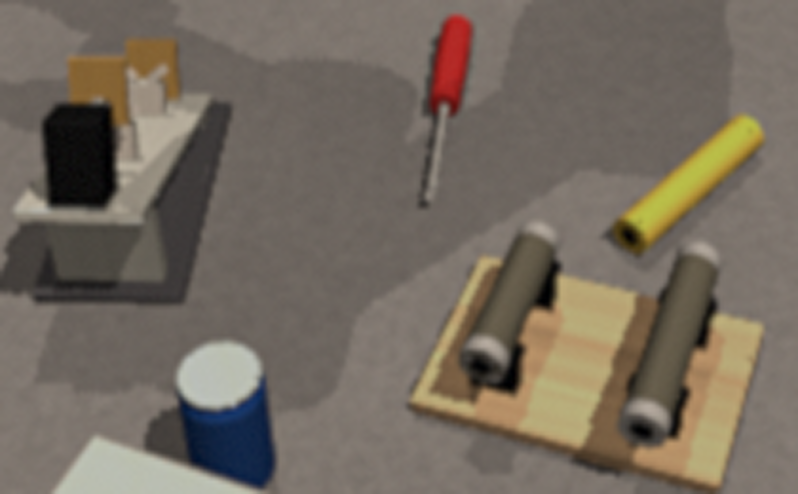

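The crop confirms it. The long tube is the left one in the top view, with ends at crop (78,118) and (86,297), and the right one in the scene view. The short tube is the other one. Next I'll fit the poses.

```bash
cat > h.py <<'E'
import numpy as np, cv2, json
from scipy.spatial.transform import Rotation as R
from scipy.optimize import least_squares
CAM={"scene":dict(fovy=53.590562330849906,c=(288.364,204.28),eye=[1.21687765,0.3664222,0.76494793],o=[-1.37705347,-2.03023021,1.01350434]),
"top":dict(fovy=48.31892809877558,c=(278.5027,207.1722),eye=[0.18925832,0.02701032,1.09936197],o=[-2.04272686,2.15259289,-0.25256525])}
def proj(n,P):
    k=CAM[n]; f=210/np.tan(np.radians(k["fovy"]/2)); p=R.from_rotvec(k["o"]).inv().apply(np.atleast_2d(P)-k["eye"])
    return p[:,:2]/p[:,2:]*f+k["c"]
def ray(n,uv,z):
    k=CAM[n]; f=210/np.tan(np.radians(k["fovy"]/2)); d=R.from_rotvec(k["o"]).apply([*((np.array(uv)-k["c"])/f),1.])
    return np.array(k["eye"])+d*(z-k["eye"][2])/d[2]
ct=lambda u,v:(160+u/3.33,85+v/3.33)
cs=lambda u,v:(165+u/3.8,195+v/3.8)
def standR(yaw): return R.from_euler("z",yaw)*R.from_euler("y",-np.radians(20))
E
python3 - <<'E'
from h import *
# tubes: end caps top highlights -> axis approx; use silhouettes centre at z=.055
for nm,a,b in(("long",(78,113),(86,304)),("short",(219,120),(228,277))):
    p,q=ray("top",ct(*a),.062),ray("top",ct(*b),.05); print(nm,p,q,(p+q)/2,np.linalg.norm((p-q)[:2]),np.arctan2(*(p-q)[1::-1]))
# scene: upper silhouette midlines at axis: end centre near
for nm,a,b in(("long",(645,421),(702,255)),("short",(487,358),(540,236))):
    p,q=ray("scene",cs(*a),.055),ray("scene",cs(*b),.06); print(nm,p,q,(p+q)/2,np.linalg.norm((p-q)[:2]),np.arctan2(*(p-q)[1::-1]))
# cradle corners top z=.012
for c in((32,163),(284,143),(298,305),(40,330)): print("cr",ray("top",ct(*c),.012))
# stand
obs=[("top",(605,155),(65,18,34)),("top",(671,134),(65,-18,34)),("top",(662,345),(-73,18,2)),("top",(726,325),(-73,-18,2)),
("top",(562,77),(130,18,16)),("top",(632,47),(130,-18,16)),
("scene",(70,57),(65,-18,34)),("scene",(126,57),(65,18,34)),("scene",(126,40),(-70,-18,2)),("scene",(178,40),(-70,18,2)),
("scene",(47,118),(130,-18,16)),("scene",(113,118),(130,18,16))]
def res(s,full=False):
    r=[]
    for n,uv,m in obs:
        P=standR(s[2]).apply(np.array(m)/1e3)+[s[0],s[1],.095]
        r.append(proj(n,P)[0]-(ct if n=="top" else cs)(*uv))
    return np.array(r) if full else np.ravel(r)
s=least_squares(res,[.6,-.1,.3],loss="soft_l1").x
print(s); print(res(s,True).round(1))
E
```

```text
long [0.6661906  0.23148151 0.062     ] [0.5264907  0.22891475 0.05      ] [0.59634065 0.23019813 0.056     ] 0.1397234841572706 0.01837127642218898
short [0.65543361 0.13064006 0.062     ] [0.54115321 0.1285739  0.05      ] [0.59829341 0.12960698 0.056     ] 0.11429907322922439 0.01807774741016086
long [0.65681089 0.23348931 0.055     ] [0.52530286 0.22951121 0.06      ] [0.59105688 0.23150026 0.0575    ] 0.1315681851019631 0.03024061699850294
short [0.64655487 0.13449299 0.055     ] [0.546055  0.1305366 0.06     ] [0.59630493 0.1325148  0.0575    ] 0.10057771426269788 0.039346807902456406
cr [0.65079634 0.27579321 0.012     ]
cr [0.65682401 0.08756646 0.012     ]
cr [0.52979227 0.08187851 0.012     ]
cr [0.52071402 0.26971643 0.012     ]
[ 0.53672352 -0.16993371  0.37115076]
[[ 3.   0.8]
 [-1.9  0.7]
 [ 4.3  1.4]
 [-0.8  1.1]
 [ 2.8 -2.9]
 [-3.5 -0.1]
 [ 0.8  0.4]
 [ 0.9  0.3]
 [-0.2  0.4]
 [-0.8  0.3]
 [ 0.1  0.9]
 [-1.5  0.9]]
```

```bash
cat >> h.py <<'E'
def rel(pos,Rt,st):
    R0=R.from_rotvec(st["orientation"]); return np.r_[R0.inv().apply(np.array(pos)-st["tool_pos"]),(R0.inv()*Rt).as_rotvec()].round(4)
def down(yaw): return R.from_euler("z",yaw)*R.from_rotvec([np.pi,0,0])
def seatTool(yaw): return standR(yaw)*R.from_rotvec([np.pi,0,0])
E
python3 - <<'E'
from h import *
from rig import manip
st=manip.observe(); print(rel([.594,.230,.17],down(.035),st))
E
```

```text
[ 6.361e-01 -6.581e-01  6.150e-02 -1.000e-03  1.000e-04  2.818e-01]
```

```bash
R='[0.636,-0.658,0.0,0,0,0.282]'; python3 -m handwheel '[[[0.636,-0.658,0.0,0,0,0.282],[0.636,-0.658,0.0,0,0,0.282],[0.636,-0.658,0.0,0,0,0.282],[0.636,-0.658,0.0,0,0,0.282],[0.636,-0.658,0.0,0,0,0.282],[0.636,-0.658,0.0,0,0,0.282],[0.636,-0.658,0.0,0,0,0.282],[0.636,-0.658,0.0,0,0,0.282],[0.636,-0.658,0.0,0,0,0.282],[0.636,-0.658,0.0,0,0,0.282]]]' 1 80
python3 -c "
from h import *
from rig import manip
print(rel([.594,.230,.17],down(.035),manip.observe()))"
```

```text
clock: 1.1
tool_pos: [0.4133, -0.142, 0.2313]
orientation: [3.141, 0.054, 0.0]
wrist_force: [1.0, -0.4, -0.0]
opening: 0.0852
finger_force: 0.0
[ 0.1935 -0.3656  0.0613  0.     -0.     -0.0004]
```

```bash
python3 -m handwheel '[[[0.19,-0.36,0.03,0,0,0],[0.19,-0.36,0.03,0,0,0],[0.19,-0.36,0.03,0,0,0],[0.19,-0.36,0.03,0,0,0],[0.19,-0.36,0.03,0,0,0],[0.19,-0.36,0.03,0,0,0],[0.19,-0.36,0.03,0,0,0],[0.19,-0.36,0.03,0,0,0],[0.19,-0.36,0.06,0,0,0],[0.19,-0.36,0.06,0,0,0]]]'
python3 -c "
from h import *
from rig import manip,imaging
st=manip.observe()
print(st['clock'],st['tool_pos'],rel([.594,.230,.13],down(.035),st))
for n in('top','scene'):
    im=imaging.grab_frame(n)['image'][:,:,::-1]; u,v=proj(n,st['tool_pos'])[0]; print(n,u,v)
    globals()[n]=im
a=cv2.resize(top[90:240,130:280],(600,600),interpolation=2);b=cv2.resize(scene[190:340,250:400],(600,600),interpolation=2)
cv2.imwrite('pics/g1.png',cv2.resize(np.hstack([a,b]),(800,400)))
"
```

```text
clock: 2.1
tool_pos: [0.5886, 0.2236, 0.1675]
orientation: [3.14, 0.058, -0.009]
wrist_force: [-0.6, -0.7, -0.4]
opening: 0.0852
finger_force: 0.0
2.1 [0.58864963 0.22356607 0.16750856] [ 0.0058 -0.0063  0.0375  0.0012  0.0055  0.002 ]
top 177.436920239326 131.86828716213603
scene 342.666165671295 245.20576713753704
```

View pics/g1.png

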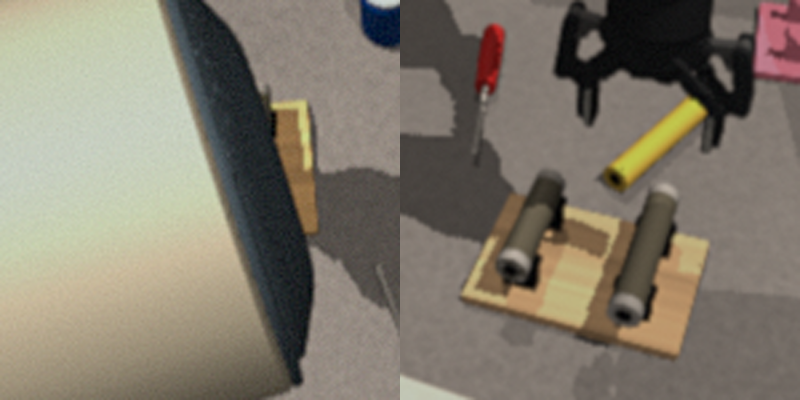

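The right half (scene view) shows the fingertips at crop (588,120) and (712,148) over the tubes. Their midpoint agrees with the projected TCP to about 1 px, so I'll descend onto the long tube. The arm blocks the top view.

```bash
python3 -m handwheel '[[[0.005,-0.006,0.04,0,0.005,0],[0.005,-0.006,0.08,0,0.005,0],[0.005,-0.006,0.10,0,0.005,0],[0.005,-0.006,0.12,0,0.005,0],[0.005,-0.006,0.131,0,0.005,0],[0.005,-0.006,0.131,0,0.005,0],[0.005,-0.006,0.131,0,0.005,0]]]'
python3 -c "
from h import *
from rig import manip,imaging
st=manip.observe()
print(rel([.594,.230,.036],down(.035),st))
n='scene';im=imaging.grab_frame(n)['image'][:,:,::-1]; print(proj(n,st['tool_pos']))
cv2.imwrite('pics/g2.png',cv2.resize(im[200:340,270:400],None,fx=4.2,fy=4.2,interpolation=2))
"
```

```text
clock: 2.9
tool_pos: [0.5957, 0.2283, 0.0416]
orientation: [-3.141, -0.054, -0.01]
wrist_force: [-0.8, 0.5, -0.5]
opening: 0.0854
finger_force: 0.0
[-0.0017 -0.0018  0.0056 -0.0003 -0.0063 -0.0007]
[[340.20016455 288.68550605]]
```

View pics/g2.png

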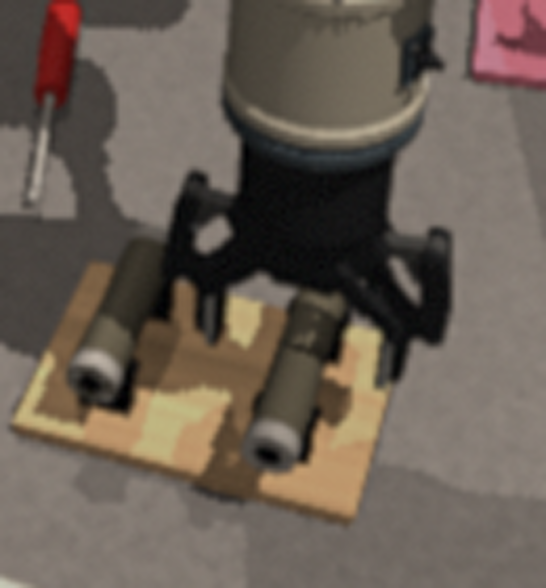

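The tube lies between the two fingertips at crop (212,335) and (388,382). I'll lower 4 mm and close.

```bash
python3 -m handwheel '[[[0,-0.001,0.004,0,0,0],[0,-0.001,0.004,0,0,0]]]'
python3 -m handwheel '[[[0,0,0,0,0,0],[0,0,0,0,0,0],[0,0,0,0,0,0],[0,0,0,0,0,0],[0,0,0,0,0,0],[0,0,0,0,0,0],[0,0,0,0,0,0],[0,0,0,0,0,0]]]' -1 90
```

```text
clock: 3.15
tool_pos: [0.5952, 0.2297, 0.0366]
orientation: [-3.141, -0.055, -0.009]
wrist_force: [-0.1, -0.3, 0.3]
opening: 0.0854
finger_force: 0.0
clock: 3.95
tool_pos: [0.5951, 0.2298, 0.0366]
orientation: [-3.141, -0.055, -0.008]
wrist_force: [-2.5, 1.2, 5.3]
opening: 0.026
finger_force: 88.0
```

```bash
python3 -m handwheel '[[[0,0,-0.01,0,0,0],[0,0,-0.03,0,0,0],[0,0,-0.06,0,0,0],[0,0,-0.10,0,0,0],[0,0,-0.14,0,0,0],[0,0,-0.16,0,0,0],[0,0,-0.16,0,0,0],[0,0,-0.16,0,0,0]]]'
python3 - <<'E'
from h import *
from rig import manip,imaging
st=manip.observe(); f=imaging.grab_frame('scene')['image'][:,:,::-1]
g=st['tool_pos']-[0,0,.0]; a=R.from_rotvec(st['orientation']).as_matrix()
G=st['tool_pos']-.019*a[:,2]
print(st['opening'],[proj('scene',G+a[:,0]*t)[0].round(1) for t in(-.07,0,.07)])
cv2.imwrite('pics/g3.png',cv2.resize(f[130:280,270:430],None,fx=4,fy=4,interpolation=2))
Y=.371; Rt=seatTool(Y)
# pre-approach: tube centre at seat frame x=-30,z=+60
S=standR(Y)
for x,z in((-.03,.07),(-.03,.023)):
    c=np.array([.537,-.170,.095])+S.apply([x,0,z]); tcp=c+Rt.apply([0,0,.019]); print(tcp,rel(tcp,Rt,st))
E
```

```text
clock: 4.75
tool_pos: [0.5939, 0.2294, 0.1961]
orientation: [-3.141, -0.055, -0.008]
wrist_force: [-1.2, -0.1, -2.9]
opening: 0.0258
finger_force: 88.7
0.025762308154942293 [array([354.2, 209.8]), array([346.3, 230.1]), array([337.3, 253.2])]
[ 0.49447088 -0.18654443  0.13266372] [-0.1141  0.4122  0.0629  0.0595  0.3409 -0.3326]
[ 0.50945217 -0.18071649  0.08849817] [-0.0992  0.4069  0.1072  0.0595  0.3409 -0.3326]
```

View pics/g3.png

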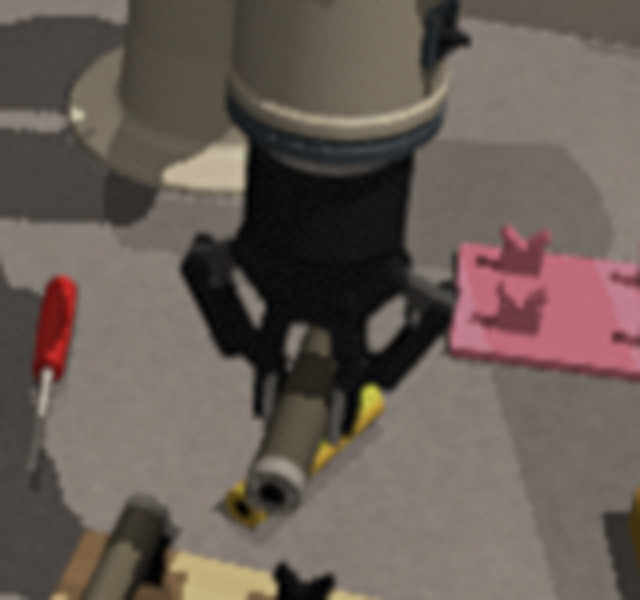

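The tube is lifted level. Its near-end centre is at full-image (338.5,252.5) against a predicted (337.3,253.2), so the grip is central. Next I'll carry it to the stand.

```bash
python3 -m handwheel '[[[-0.012,0.04,0.0,0,0,0],[-0.024,0.085,0.0,0,0.05,-0.05],[-0.036,0.13,0.0,0.01,0.1,-0.1],[-0.05,0.175,0.0,0.02,0.17,-0.17],[-0.062,0.22,0.01,0.04,0.24,-0.24],[-0.076,0.265,0.02,0.05,0.30,-0.29],[-0.089,0.31,0.03,0.06,0.341,-0.333],[-0.1,0.355,0.04,0.06,0.341,-0.333],[-0.109,0.393,0.05,0.06,0.341,-0.333],[-0.114,0.412,0.06,0.06,0.341,-0.333]]]'
python3 -m handwheel '[[[0,0,0,0,0,0],[0,0,0,0,0,0],[0,0,0,0,0,0]]]'
python3 - <<'E'
from h import *
from rig import manip,imaging
st=manip.observe(); Y=.371; Rt=seatTool(Y); S=standR(Y)
c=np.array([.537,-.170,.095])+S.apply([-.03,0,.07]); tcp=c+Rt.apply([0,0,.019]); print(tcp,rel(tcp,Rt,st))
f=imaging.grab_frame('scene')['image'][:,:,::-1]; t=imaging.grab_frame('top')['image'][:,:,::-1]
a=R.from_rotvec(st['orientation']).as_matrix(); G=st['tool_pos']-.019*a[:,2]
print([proj('scene',G+a[:,0]*t)[0].round(1) for t in(-.07,0,.07)],[proj('top',G+a[:,0]*t)[0].round(1) for t in(-.07,0,.07)])
A=cv2.resize(f[150:300,150:250],(400,600),interpolation=2);B=cv2.resize(t[80:230,300:400],(400,600),interpolation=2)
cv2.imwrite('pics/g4.png',np.hstack([A,B]))
E
```

```text
clock: 5.8
tool_pos: [0.4939, -0.1857, 0.1352]
orientation: [-2.979, -0.559, -0.524]
wrist_force: [1.4, 0.3, -2.8]
opening: 0.0256
finger_force: 89.0
clock: 6.1
tool_pos: [0.4949, -0.1832, 0.1358]
orientation: [-2.979, -0.56, -0.523]
wrist_force: [-0.6, 0.0, -3.9]
opening: 0.0256
finger_force: 89.2
[ 0.49447088 -0.18654443  0.13266372] [-0.0026  0.003   0.0024 -0.0022  0.0008  0.0001]
[array([205.8, 178.4]), array([200.1, 185. ]), array([193.7, 192.5])] [array([384. , 199.1]), array([372.2, 168.8]), array([360.2, 138. ])]
```

View pics/g4.png

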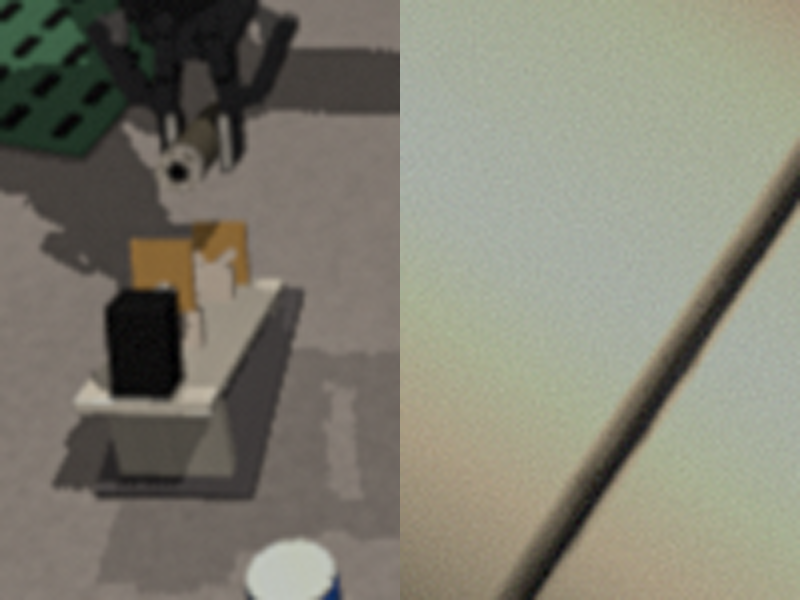

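Tube end centre is at crop (178,170), full-image (194.5,192.5), against a predicted (193.7,192.5), so scene and robot agree. Contact plate spans crop x 131–192 and the stop 192–247. I'll refine the stand's yaw and y from colour masks in the first images.

Run:
```python
from h import *
out={}
for n,boxes in(("top",[(338,120,368,136),(352,175,385,195)]),("scene",[(180,204,225,232)])):
    im=cv2.imread(f"pics/{n}0.png"); hsv=cv2.cvtColor(im,cv2.COLOR_BGR2HSV)
    m=cv2.inRange(hsv,(8,110,70),(28,255,255))
    for x0,y0,x1,y1 in boxes:
        sub=m[y0:y1,x0:x1]
        if n=="top":
            p=np.argwhere(sub)[:,::-1]+[x0,y0]; r=cv2.minAreaRect(p.astype(np.float32)); print(n,len(p),r)
        for row in range(y0,y1):
            xs=np.flatnonzero(m[row,x0:x1])+x0
            if len(xs): print(row,xs.min(),xs.max(),end=" | ")
        print()
for s in([.537,-.170,.371],[.537,-.170,.351],[.537,-.166,.351]):
  for n in("top","scene"):
    print(n,[proj(n,standR(s[2]).apply(np.array(q)/1e3)+[s[0],s[1],.095])[0].round(1).tolist() for q in((62,18,34),(62,-18,34),(68,18,34),(68,-18,34),(-70,18,2),(-70,-18,2),(-77,18,2),(-77,-18,2))])
```

```text
top 58 ((351.5583801269531, 128.66058349609375), (3.3319947719573975, 20.248275756835938), 70.01689147949219)
124 360 360 | 125 357 361 | 126 354 361 | 127 352 361 | 128 350 357 | 129 347 355 | 130 345 352 | 131 344 350 | 132 342 343 | 
top 106 ((367.7068786621094, 186.51722717285156), (6.685031890869141, 19.12662124633789), 68.19859313964844)
183 369 376 | 184 365 377 | 185 364 377 | 186 362 377 | 187 359 375 | 188 358 373 | 189 359 369 | 190 361 368 | 191 363 365 | 
205 199 209 | 206 198 210 | 207 198 210 | 208 198 210 | 209 198 210 | 210 183 211 | 211 183 211 | 212 183 211 | 213 183 211 | 214 183 211 | 215 183 211 | 216 183 211 | 217 183 211 | 218 183 211 | 219 184 211 | 220 183 211 | 221 184 197 | 222 194 197 | 223 194 197 | 224 194 198 | 225 195 198 | 226 195 198 | 227 195 197 | 
top [[345.3, 133.5], [360.1, 127.1], [344.2, 130.9], [359.1, 124.5], [362.7, 188.6], [376.8, 182.4], [363.8, 191.4], [377.9, 185.2]]
scene [[199.3, 210.0], [184.4, 210.0], [198.7, 210.8], [183.8, 210.8], [211.0, 205.9], [197.8, 206.0], [211.5, 205.1], [198.4, 205.2]]
top [[345.6, 133.2], [360.6, 127.1], [344.6, 130.6], [359.6, 124.5], [362.1, 188.7], [376.3, 182.7], [363.1, 191.6], [377.4, 185.6]]
scene [[198.9, 210.1], [184.1, 209.9], [198.3, 210.9], [183.4, 210.7], [211.4, 206.0], [198.3, 205.9], [212.0, 205.2], [199.0, 205.1]]
top [[343.7, 133.3], [358.7, 127.2], [342.8, 130.7], [357.8, 124.6], [360.3, 188.8], [374.6, 182.8], [361.4, 191.6], [375.6, 185.7]]
scene [[200.3, 210.4], [185.5, 210.3], [199.7, 211.2], [184.8, 211.1], [212.7, 206.3], [199.6, 206.2], [213.2, 205.5], [200.2, 205.4]]
```

```bash
cat >> h.py <<'E'
S0=np.array([.537,-.170,.095]); Y=.350
def inseat(st):  # grasp point in seat frame, mm; force in seat frame
    a=R.from_rotvec(st["orientation"]); G=st["tool_pos"]-a.apply([0,0,.019]); S=standR(Y)
    return (S.inv().apply(G-S0)*1e3).round(1), S.inv().apply(st["wrist_force"]).round(1)
def goal(x,y,z,st):
    S=standR(Y); Rt=seatTool(Y); return rel(S0+S.apply(np.array([x,y,z])/1e3)+Rt.apply([0,0,.019]),Rt,st)
E
python3 -c "
from h import *
from rig import manip
st=manip.observe(); print(inseat(st),goal(-30,0,23,st),goal(-20,0,23,st))"
```

```text
(array([-26.7,   2. ,  72.7]), array([-1.5,  1.1, -2.7])) [-0.0033  0.0026  0.0497 -0.0088  0.0001  0.0215] [ 0.0067  0.0028  0.0497 -0.0088  0.0001  0.0215]
```

```bash
python3 -m handwheel '[[[-0.003,0.003,0.01,-0.009,0,0.021],[-0.003,0.003,0.03,-0.009,0,0.021],[-0.003,0.003,0.045,-0.009,0,0.021],[-0.003,0.003,0.05,-0.009,0,0.021],[-0.003,0.003,0.05,-0.009,0,0.021],[0.003,0.003,0.05,-0.009,0,0.021],[0.007,0.003,0.05,-0.009,0,0.021],[0.007,0.003,0.05,-0.009,0,0.021],[0.007,0.003,0.05,-0.009,0,0.021],[0.007,0.003,0.05,-0.009,0,0.021]]]'
python3 -c "
from h import *
from rig import manip
st=manip.observe(); print(inseat(st),goal(-12,0,23,st))"
```

```text
clock: 7.2
tool_pos: [0.5185, -0.1784, 0.092]
orientation: [-2.991, -0.527, -0.528]
wrist_force: [0.4, -0.3, -3.2]
opening: 0.0254
finger_force: 89.2
(array([-20.1,  -1.5,  23.1]), array([-0.9, -0.4, -3.1])) [ 0.0081 -0.0016  0.0001  0.0015 -0.0004 -0.0009]
```

```bash
python3 -m handwheel '[[[0.003,-0.001,0,0,0,0],[0.006,-0.001,0,0,0,0],[0.009,-0.001,0,0,0,0],[0.009,-0.001,0,0,0,0]]]'
python3 -c "
from h import *
from rig import manip
st=manip.observe(); print(inseat(st))"
python3 -m handwheel '[[[0.002,0,0,0,0,0],[0.003,0,0,0,0,0],[0.003,0,0,0,0,0]]]'
python3 -c "
from h import *
from rig import manip
st=manip.observe(); print(inseat(st))"
```

```text
clock: 7.6
tool_pos: [0.5266, -0.1745, 0.0951]
orientation: [-2.991, -0.528, -0.529]
wrist_force: [-0.6, 1.1, -2.3]
opening: 0.0255
finger_force: 89.2
(array([-10.6,  -0.6,  22.9]), array([-0.9,  1.2, -2.2]))
clock: 7.9
tool_pos: [0.5288, -0.1735, 0.0959]
orientation: [-2.99, -0.527, -0.528]
wrist_force: [0.2, -0.5, -1.8]
opening: 0.0258
finger_force: 89.2
(array([-8.1, -0.5, 22.9]), array([-0.6, -0.5, -1.7]))
```

```bash
for i in 1 2; do python3 -m handwheel '[[[0.001,0,0,0,0,0],[0.002,0,0,0,0,0],[0.002,0,0,0,0,0]]]' >/dev/null
python3 -c "
from h import *
from rig import manip
st=manip.observe(); print(inseat(st))"; done
```

```text
(array([-6.6, -0.3, 22.8]), array([-8.4, -1.8, -2.5]))
(array([-4.8, -0.2, 22.8]), array([-9.3, -1.8, -2.3]))
```

```bash
python3 -m handwheel '[[[0.002,0,0,0,0,0],[0.004,0,0,0,0,0],[0.006,0,0,0,0,0],[0.008,0,0,0,0,0],[0.01,0,0,0,0,0],[0.01,0,0,0,0,0],[0.01,0,0,0,0,0]]]' 
python3 -c "
from h import *
from rig import manip
st=manip.observe(); print(inseat(st),goal(5,0,0,st))"
```

```text
clock: 9.2
tool_pos: [0.5397, -0.1691, 0.0999]
orientation: [-2.99, -0.526, -0.524]
wrist_force: [-12.2, -8.8, -6.3]
opening: 0.0258
finger_force: 89.2
(array([ 4.4, -0. , 22.6]), array([-15.8,  -4.1,  -0.9])) [ 0.0007 -0.      0.0226  0.0001  0.002  -0.0015]
```

Spring force is about 15 N, so travel is about 12 mm and the tube clears the stop by about 4 mm. Lowering.

```bash
python3 -m handwheel '[[[0.001,0,0.003,0,0,0],[0.001,0,0.006,0,0,0],[0.001,0,0.009,0,0,0],[0.001,0,0.012,0,0,0],[0.001,0,0.015,0,0,0],[0.001,0,0.017,0,0,0],[0.001,0,0.017,0,0,0]]]' 
python3 -c "
from h import *
from rig import manip
st=manip.observe(); print(inseat(st),goal(5,0,0,st))"
```

```text
clock: 9.9
tool_pos: [0.5456, -0.1663, 0.0842]
orientation: [-2.99, -0.527, -0.523]
wrist_force: [-16.5, -6.5, 0.1]
opening: 0.0257
finger_force: 90.1
(array([5.1, 0.5, 5.6]), array([-16.6,  -0.5,   6.2])) [-0.0001  0.0005  0.0056 -0.0009  0.0024 -0.0014]
```

```bash
python3 -m handwheel '[[[0,0,0.002,0,0,0],[0,0,0.003,0,0,0],[0,0,0.003,0,0,0]]]' 
python3 -c "
from h import *
from rig import manip
st=manip.observe(); print(inseat(st),st['torque'])"
python3 -m handwheel '[[[0,0,0.001,0,0,0],[0,0,0.002,0,0,0],[0,0,0.002,0,0,0]]]' 
python3 -c "
from h import *
from rig import manip
st=manip.observe(); print(inseat(st),goal(5,0,0,st),st['torque'])"
```

```text
clock: 10.2
tool_pos: [0.5468, -0.1665, 0.082]
orientation: [-2.991, -0.527, -0.525]
wrist_force: [-19.4, -9.4, 6.8]
opening: 0.0254
finger_force: 91.5
(array([ 5.4, -0.1,  3.2]), array([-17.8,  -2.2,  13.8])) [-1.30508304  2.42779576  0.04912414]
clock: 10.5
tool_pos: [0.5478, -0.1672, 0.0811]
orientation: [-2.992, -0.528, -0.527]
wrist_force: [-29.4, -16.7, 27.1]
opening: 0.0254
finger_force: 94.1
(array([ 5.7, -1. ,  2.1]), array([-22.1,  -5.6,  36.8])) [-0.0007 -0.0011  0.0021  0.0027  0.0007 -0.0005] [-1.86554079  3.03060654  0.07978601]
```

```bash
python3 -m handwheel '[[[0,0.001,-0.001,0,0,0],[-0.002,0.001,-0.001,0,0,0],[-0.004,0.001,-0.001,0,0,0],[-0.004,0.001,-0.001,0,0,0]]]'
python3 - <<'E'
from h import *
from rig import manip,imaging
st=manip.observe(); print(inseat(st),st['torque'])
f=imaging.grab_frame('scene')['image'][:,:,::-1]
cv2.imwrite('pics/g5.png',cv2.resize(f[160:280,150:270],None,fx=5,fy=5,interpolation=2))
E
```

```text
clock: 10.9
tool_pos: [0.5445, -0.1686, 0.0799]
orientation: [-2.991, -0.527, -0.526]
wrist_force: [-14.9, -7.1, 4.7]
opening: 0.0255
finger_force: 90.7
(array([ 1.9, -1.3,  2.2]), array([-13.8,  -1.5,  10. ])) [-1.00982925  1.83797925  0.12944617]
```

View pics/g5.png

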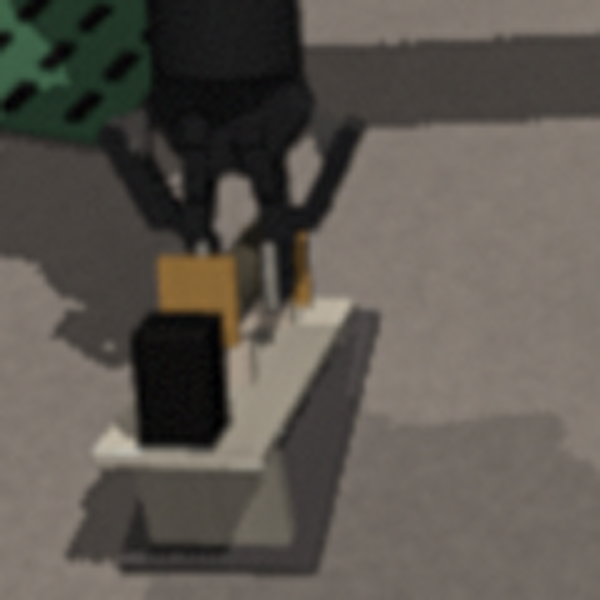

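The contact plate at crop (198,300) sits closer to the housing (180,380), with the tube between the fingers behind it and lined up. The tube's ends aren't visible. I'll ease back onto the stop.

```bash
python3 -m handwheel '[[[-0.001,0,0,0,0,0],[-0.002,0,0,0,0,0],[-0.002,0,0,0,0,0]]]' >/dev/null
python3 -c "
from h import *
from rig import manip
st=manip.observe(); print(inseat(st),st['torque'])"
python3 -m handwheel '[[[-0.001,0,0,0,0,0],[-0.001,0,0,0,0,0]]]' >/dev/null
python3 -c "
from h import *
from rig import manip
st=manip.observe(); print(inseat(st),st['torque'])"
```

```text
(array([ 0.2, -1.4,  2.2]), array([-10.2,  -0.7,   8.6])) [-0.7380459   1.34529499  0.14927446]
(array([ 0. , -1.5,  2.2]), array([-1.7,  1.8,  7.3])) [0.2527714  0.29100437 0.30586432]
```

```bash
python3 -m handwheel '[[[0,0,0,0,0,0],[0,0,0,0,0,0],[0,0,0,0,0,0],[0,0,0,0,0,0],[0,0,0,0,0,0],[0,0,0,0,0,0]]]' 0.6 40
python3 -m handwheel '[[[0,0,-0.01,0,0,0],[0,0,-0.03,0,0,0],[0,0,-0.055,0,0,0],[0.02,0,-0.055,0,0,0],[0.048,0,-0.055,0,0,0],[0.048,0,-0.055,0,0,0],[0.048,0,-0.055,0,0,0]]]'
python3 -m handwheel '[[[0,0,0,0,0,0],[0,0,0,0,0,0],[0,0,0,0,0,0],[0,0,0,0,0,0],[0,0,0,0,0,0],[0,0,0,0,0,0],[0,0,0,0,0,0],[0,0,0,0,0,0],[0,0,0,0,0,0],[0,0,0,0,0,0]]]' -1
python3 - <<'E'
from h import *
from rig import manip,imaging
st=manip.observe(); print(inseat(st),goal(48,-1.5,33,st))
E
```

```text
clock: 12.05
tool_pos: [0.543, -0.1695, 0.079]
orientation: [-2.991, -0.527, -0.528]
wrist_force: [0.0, 0.6, -0.2]
opening: 0.0684
finger_force: 0.0
clock: 12.75
tool_pos: [0.5675, -0.1603, 0.1475]
orientation: [-2.991, -0.528, -0.528]
wrist_force: [0.4, 0.9, -0.4]
opening: 0.0685
finger_force: 0.0
clock: 13.75
tool_pos: [0.5677, -0.1604, 0.1471]
orientation: [-2.991, -0.527, -0.528]
wrist_force: [-0.1, 0.6, -0.5]
opening: 0.0001
finger_force: 0.0
(array([47.9, -1.5, 56.9]), array([-0.1,  0.6, -0.5])) [ 0.     -0.0001  0.0239  0.0013 -0.0003 -0.0009]
```

```bash
python3 -m handwheel '[[[0,0,0.01,0,0,0],[0,0,0.018,0,0,0],[0,0,0.019,0,0,0]]]' >/dev/null
for i in 1 2 3; do
python3 -c "
from h import *
from rig import manip
st=manip.observe(); print(inseat(st))"
python3 -m handwheel '[[[0,0,0.001,0,0,0],[0,0,0.001,0,0,0]]]' >/dev/null;done
python3 -c "
from h import *
from rig import manip
st=manip.observe(); print(inseat(st))"
```

```text
(array([47.4, -1.1, 36.6]), array([-0.5, -0. ,  0.1]))
(array([47.9, -1.5, 36.8]), array([-0.4, -0.2,  0.3]))
(array([48. , -1.6, 36. ]), array([ 1.2, -0.7, -0.4]))
(array([48. , -1.6, 35. ]), array([-0.5, -0.7,  1.7]))
```

```bash
for i in 1 2 3; do
python3 -m handwheel '[[[0,0,0.001,0,0,0],[0,0,0.001,0,0,0]]]' >/dev/null
python3 -c "
from h import *
from rig import manip
st=manip.observe(); print(inseat(st))"
done
```

```text
(array([48.1, -2. , 34.4]), array([-2.2, -0. , 12. ]))
(array([48.2, -2.7, 33.9]), array([-5.6, -3.3, 21.3]))
(array([48.3, -3.4, 33.4]), array([-8.4, -7.4, 29.1]))
```

```bash
python3 -m handwheel '[[[0,0,-0.005,0,0,0],[0,-0.001,-0.02,0,0,0],[-0.045,-0.001,-0.02,0,0,0],[-0.093,-0.001,-0.02,0,0,0],[-0.093,-0.001,-0.01,0,0,0],[-0.093,-0.001,-0.003,0,0,0],[-0.093,-0.001,-0.003,0,0,0]]]' >/dev/null
for i in 1 2 3 4; do
python3 -c "
from h import *
from rig import manip
st=manip.observe(); print(inseat(st))"
python3 -m handwheel '[[[0,0,0.001,0,0,0],[0,0,0.001,0,0,0]]]' >/dev/null;done
python3 -c "
from h import *
from rig import manip
st=manip.observe(); print(inseat(st))"
```

```text
(array([-44.4,  -0.6,  34.6]), array([ 0.4, -0.6, -0.1]))
(array([-44.2,  -0.5,  34. ]), array([ 0.8,  0.1, -0.9]))
(array([-44.4,  -0.8,  33.3]), array([1.5, 0.2, 6.4]))
(array([-44.3,  -1.4,  32.7]), array([-2.5, -1.9, 18.3]))
(array([-44.3,  -1.6,  32.4]), array([-5.4, -0.4, 40. ]))
```

```bash
python3 -m handwheel '[[[0,0,-0.005,0,0,0],[0,-0.001,-0.02,0,0,0],[0.045,-0.001,-0.02,0,0,0],[0.095,-0.001,-0.02,0,0,0],[0.095,-0.001,-0.012,0,0,0],[0.095,-0.001,-0.005,0,0,0],[0.095,-0.001,-0.005,0,0,0]]]' >/dev/null
for i in 1 2 3 4; do
python3 -c "
from h import *
from rig import manip
st=manip.observe(); print(inseat(st),st['torque'])"
python3 -m handwheel '[[[0,0,0.001,0,0,0],[0,0,0.001,0,0,0]]]' >/dev/null;done
python3 -c "
from h import *
from rig import manip
st=manip.observe(); print(inseat(st),goal(0,0,0,st)[3:])"
```

```text
(array([48.8,  1.4, 35. ]), array([-0.5, -0.4,  0.2])) [-0.07276381  0.15638358 -0.01327096]
(array([49.1,  0.4, 34.9]), array([-0.8, -0.3, -0.8])) [-0.056385    0.13966189  0.0068129 ]
(array([49.7,  0.3, 34. ]), array([-0.4,  1.1,  0.7])) [-0.0693153   0.17628388 -0.01044897]
(array([49.9,  0.3, 33.2]), array([-1.2, -0.8,  7.4])) [-0.24980616  0.47824072  0.00926796]
(array([50. ,  0.1, 32.8]), array([-4.8,  0.7, 21.3])) [ 0.0023 -0.0008 -0.0006]
```

The high end now touches at the same height as the low end (33.6 mm against 35.0 before pressing), so the tube lies in both saddles. I'll back off and take a last look.

```bash
python3 -m handwheel '[[[0,0,-0.01,0,0,0],[0,0,-0.04,0,0,0],[0,0,-0.08,0,0,0],[-0.03,0,-0.12,0,0,0],[-0.07,0.04,-0.15,0,0,0],[-0.11,0.08,-0.16,0,0,0],[-0.15,0.13,-0.16,0,0,0],[-0.18,0.17,-0.16,0,0,0],[-0.20,0.21,-0.16,0,0,0],[-0.20,0.21,-0.16,0,0,0]]]'
python3 - <<'E'
from h import *
from rig import manip,imaging
f=imaging.grab_frame('scene')['image'][:,:,::-1]; t=imaging.grab_frame('top')['image'][:,:,::-1]
A=cv2.resize(f[180:330,165:365],(800,600),interpolation=2)[:, :]
B=cv2.resize(t[85:205,310:400],(450,600),interpolation=2)
cv2.imwrite('pics/g6.png',cv2.resize(np.hstack([A,B]),(800,384)))
E
```

```text
clock: 19.25
tool_pos: [0.419, -0.4387, 0.2059]
orientation: [-2.992, -0.524, -0.528]
wrist_force: [1.2, -0.3, 1.1]
opening: -0.0001
finger_force: 0.0
```

View pics/g6.png

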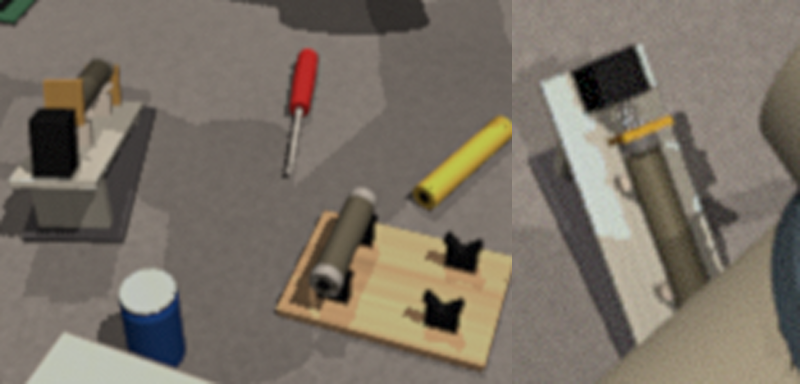

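The long tube lies in the stand between the contact (crop 645,130) and the stop, in line with the bed. The short tube is still in its cradle at (345,240), and the robot touches nothing.

```bash
python3 -c "
from rig import hand_in
print(hand_in())"
```

```text
the job is handed in; nothing more can be done
None
```

The long tube is fitted in the load stand against the stop, held by the spring and pressed down into both saddles; the short tube is still in its cradle, and I handed the job in at about 19 s. One pressing reading on the tube's low end showed 40.0 N on the fingertips, right at the 40 N limit that applies to the arm and gripper body.

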